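Give each cup back its own saucer

ROBOT

A 6-joint arm with a two-finger parallel gripper is mounted at the origin on a cart in front of the work surface, level with it; the furniture and walls round the work are solid. World frame = base frame: x ahead of the robot, y to its left, z up, the work surface at z = 0. Lengths are in mm, angles in rad, forces in N, time in s.
With the tool pointing down it reaches from about 300 to 775 mm from the base axis. Payload 14.6 kg.
Tool frame: the origin (TCP) lies between the finger pads; the fingertips stand manip.tip_reach ahead of it and the grasp point (between the pads) lies 5 mm behind it (manip.tip_reach is the distance from the TCP to the fingertips, in mm); z points along the fingers, y is the line along which they close (so a half turn about z gives the same grasp; the last joint's range is limited). The gripper opens to 94 mm and grips with 3 to 60 N. Pads are 16 mm wide; open, the fingers measure 119 mm over their backs; the gripper's body (75 mm by 177 mm) begins 78 mm behind the grasp point.
Start: joints at [1.189, 0.3, 1.521, -0, 1.321, -0.067], TCP at [170.292, 522.963, 219.446] pointing down, gripper open.
Joint ranges: [-3.03, 3.03], [-0.79, 2.21], [0.23, 2.52], [-1.04, 4.18], [0, 3.07], [-2.55, 2.55]. Speed limits (rad/s): [2.22, 2.22, 2.57, 3.14, 3.14, 3.14].

INTERFACE

Orientations are given as [roll, pitch, yaw] about the fixed x, y, z axes, in that order (R = Rz(yaw) Ry(pitch) Rx(roll)).
In Python, from cell import manip gives the robot as it stands. The module is installed in compiled form; this text tells all that it offers.
- The arm moves only by the shell command python3 -m creep 'ROWS' [FORCE]. ROWS is JSON, a list of rows, each a list of 3 entries, a list of its own where there are three numbers: the opening, from -1 (shut) to 1 (fully open), then the shift along the tool's x, y, z in cm, then the turn about the tool's z in units of 5 degrees (1.0 is 5 degrees). In form: [[grip, [tx, ty, tz], roll], ...]. A call has 1 to 12 rows; each row is the pose to reach, as a shift and turn from the pose commanded when the call began, along the tool's axes at that moment; what a row does not reach only later rows make up. A row lasts 1/10 s, in which the tool goes at most 50 mm and 8.59 degrees, less where a joint would pass 70% of its speed; a pose out of reach is approached as far as the arm can. A call with a gripper value outside its range is refused whole. The fingers move at their own pace and stop on an object; FORCE is the grip in N (left out, the last holds). Time passes only in rows, so rows that repeat a pose let the fingers close. It gives the time, the measured TCP pose, the force, the opening and the grip force at its end, in the units of the state.
- manip.read_state(): the state, without advancing time (a new reading comes with each control period).
- manip.camera(name): name is "side" or "top" or "wrist"; returns the picture (400x640x3 uint8, red, green, blue); there is no depth.
- manip.camera_params(name): a dict with "fovy" (degrees; the focal length in pixels is half the picture's height over the tangent of half this angle, whatever the lens; pixels are square), "cx", "cy" (the principal point, pixels), "k1" (the pictures are not rectified: a ray, as slopes to the right and down, at radius r is drawn at 1 + k1 r^2 times it, then the intrinsics apply), "origin" and "attitude" of the camera in the world. Camera axes: x right, y down, z forward; pixel columns grow to the right and rows downward; lengths in mm; the calibration is good to about 2 mm. A picture is of the moment at which its call begins: read the wrist's pose just before it. camera_params takes no time and is no camera call; for the wrist camera it gives the pose at the moment of the call.
- manip.sign_off(): hands the job in; it is judged then, once.
The state is a dict: "clock": time; "joints": joint angles; "qd": joint speeds; "effort": joint torques, N m; "eef_pos": TCP position; "eef_rot": TCP orientation; "wrist_force": force on the tool from outside, world axes, zero at the start; "moment": the same for the moment, N m; "finger_gap": finger opening in mm; "finger_force": force on a finger pad.
Only numpy, scipy, OpenCV 4.12 (cv2) and the standard library are available. Lean on these libraries where they do the work, as an engineer would, in place of code of your own. Each camera call takes 0.05 s, during which the arm holds its last target. There are 200 camera calls.

TASK

The three china cups have been put on one another's saucers. Put each cup on the saucer that belongs to it (the espresso cup on the small one, the middle cup on the medium one, the tall mug on the large one), upright with its foot seated down in the saucer's well; the empty rubber mat is free for setting a cup aside. Set the cups down without dropping them, leave the saucers where they stand, and do not disturb the honey tin, the bell or the cocoa jar.

Things in the scene. Friction and masses are not known exactly. Their poses are not given: they have to be found in the camera images.
- cup_small: Espresso cup, smallest of three, empty white china, blue line: 48 mm high, 54 mm across at the rim and over the top 15 mm, wall 4, foot 34 mm, about 90 g. Loop handle towards its own +y, to 46 mm from the axis, heights 10 to 44 mm; grip across the body along its own x. Origin: centre of the foot's underside; z up. Starts on the medium saucer, loose in its well.
- cup_medium: Round-bellied coffee cup, the middle of three, empty white china, blue line: 66 mm high, 61 mm across at the rim and over the top 30 mm, wall 4, foot 46 mm, about 150 g. Loop handle towards its own +y, to 55 mm from the axis, heights 16 to 59 mm; grip across the body along its own x. Origin: centre of the foot's underside; z up. Starts on the large saucer, loose in its well.
- cup_tall: Tall straight latte mug, largest of three, empty white china, blue line: 104 mm high, 68 mm across at the rim and over the top 60 mm, wall 4, foot 60 mm, about 250 g. Loop handle towards its own +y, to 63 mm from the axis, heights 24 to 92 mm; grip across the body along its own x. Origin: centre of the foot's underside; z up. Starts on the small saucer's ledge, 9 mm up, too wide for its well.
- saucer_small: Loose white china saucer, 108 mm across, rim 17 mm high: the small espresso cup's. Central flat round well, 46 mm across, 4 mm deep: floor 5 mm, ledge round it 9 mm above the counter. The cup's 34 mm foot sits in it, the cup's origin then 5 mm above the saucer's. Origin: centre of the underside; z up; round, yaw means nothing.
- saucer_medium: Loose white china saucer, 128 mm across, rim 17 mm high: the medium cup's. Central flat round well, 58 mm across, 4 mm deep: floor 5 mm, ledge round it 9 mm above the counter. The cup's 46 mm foot sits in it, the cup's origin then 5 mm above the saucer's. Origin: centre of the underside; z up; round, yaw means nothing.
- saucer_large: Loose white china saucer, 150 mm across, rim 17 mm high: the tall mug's. Central flat round well, 72 mm across, 4 mm deep: floor 5 mm, ledge round it 9 mm above the counter. The cup's 60 mm foot sits in it, the cup's origin then 5 mm above the saucer's. Origin: centre of the underside; z up; round, yaw means nothing.
- rubber_mat: Round black rubber bar mat with ring grooves, fixed to the counter, 120 mm across and 6 mm thick, empty: the free spot for setting a cup aside. Origin: centre of its underside.
- honey_tin: Bystander: dark round tin with an orange lid, 58 mm across, 60 mm high, standing on the counter. Origin: centre of its underside. Leave it alone.
- service_bell: Bystander: chromed reception bell with a button on top, 83 mm across, 74 mm high. Origin: centre of its underside. Leave it alone.
- cocoa_jar: Bystander: round cocoa jar with a white lid, 64 mm across, 78 mm high. Origin: centre of its underside. Leave it alone.

How it is judged:
By the outcome, as a careful person would: the job done as asked, in the order asked, and still so for the second after the job is handed in, with the robot touching nothing.
It also fails if it takes over 112 s, if anything falls off the work surface, if the arm or the gripper's body presses on something with over 40 N, if the wrist force passes 120 N, or if a joint passes its speed limit or range.

## Working session

There is one attempt and no reset: what is moved stays moved. The work goes in short steps, Python scripts to look and compute and a shell command to move; the robot and the scene stay as the last step left them, time stands still between calls to the robot, and variables do not carry over. Pictures are saved under pics/ and viewed, at most 18 in all, crops included, and the job is handed in when it is done.

```bash
mkdir -p pics; python3 - <<'E'
from cell import manip
import cv2
s=manip.read_state();print(s, manip.tip_reach)
for n in("top","side"):
    print(n,manip.camera_params(n)); cv2.imwrite(f"pics/{n}0.png",manip.camera(n)[:,:,::-1])
E
```

```text
{'clock': 0.0, 'joints': array([ 1.18941930e+00,  3.00481672e-01,  1.52158804e+00, -2.23623068e-05,
        1.32070551e+00, -6.65839441e-02]), 'qd': array([-1.11500787e-03, -4.10873026e-05,  4.01916432e-04, -9.86150674e-04,
        1.53914649e-03,  3.10151532e-04]), 'effort': array([ 1.73451699e-03, -5.31806266e+01, -3.52745068e+01,  7.08763953e-02,
        2.43299321e-02, -1.34949869e-04]), 'eef_pos': array([170.19668772, 522.73930557, 218.87758301]), 'eef_rot': array([-3.14041127e+00, -5.70695440e-05,  2.82680508e+00]), 'wrist_force': array([ 0.8242739 , -0.71669989,  0.34311557]), 'moment': array([-0.0266026 ,  0.02941229, -0.08507966]), 'finger_force': 0.0, 'finger_gap': 94.01791071162675} 14.0
top {'fovy': 56.443169939447316, 'cx': 320.82889531709606, 'cy': 199.9006522176916, 'k1': -0.08871128402199376, 'origin': array([ 341.02594371,   39.19856897, 1074.80144074]), 'attitude': array([-2.9379736 , -0.00423773, -1.57981455])}
side {'fovy': 49.0171289675835, 'cx': 316.98464947980557, 'cy': 200.08785096391838, 'k1': -0.11266688697545983, 'origin': array([ 117.89384551, -748.93017271,  723.04186879]), 'attitude': array([-2.24335052,  0.01099364, -0.51004   ])}
```

View pics/top0.png

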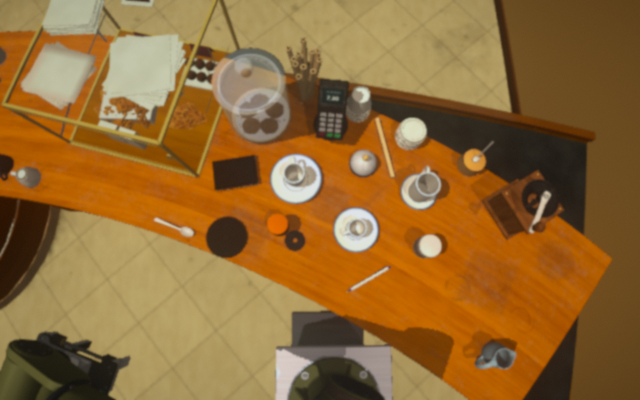

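View pics/side0.png

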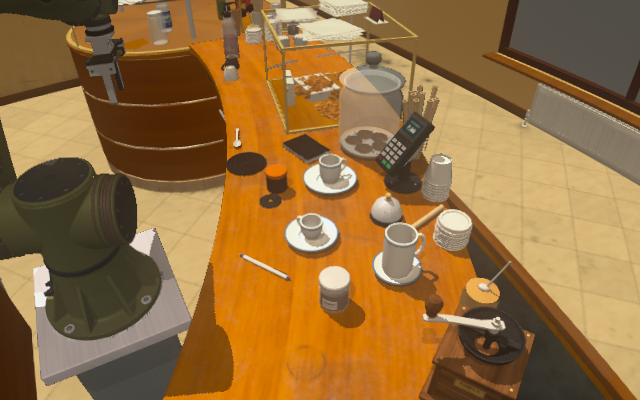

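The top view shows the large saucer with the medium cup at about (296,177), the medium saucer with the espresso cup at (356,230), and the small saucer with the tall mug at (419,190). The mat is at (227,237), the tin at (278,224), the bell at (363,162) and the jar at (429,245). The side view matches this.

```bash
cat > h.py <<'E'
import numpy as np,cv2
from cell import manip
from scipy.spatial.transform import Rotation as R
def K(p): f=200/np.tan(np.radians(p['fovy'])/2); return np.array([[f,0,p['cx']],[0,f,p['cy']],[0,0,1]]),np.array([p['k1'],0,0,0])
def rot(p): return R.from_euler('xyz',p['attitude']).as_matrix()
def onplane(p,uv,z):
    k,d=K(p); n=cv2.undistortPoints(np.float64(uv).reshape(-1,1,2),k,d).reshape(-1,2)
    D=np.c_[n,np.ones(len(n))]@rot(p).T; o=np.array(p['origin'])
    return o+D*((z-o[2])/D[:,2])[:,None]
def proj(p,X):
    k,d=K(p);r=rot(p).T; return cv2.projectPoints(np.float64(X).reshape(-1,1,3),cv2.Rodrigues(r)[0],-r@np.array(p['origin']),k,d)[0].reshape(-1,2)
def circ(P):
    P=np.asarray(P)[:,:2];w=np.ones(len(P),bool)
    for _ in range(6):
        A=np.c_[2*P[w],np.ones(w.sum())];s=np.linalg.lstsq(A,(P[w]**2).sum(1),rcond=None)[0]
        r=np.sqrt(s[2]+s[0]**2+s[1]**2);e=abs(np.hypot(*(P-s[:2]).T)-r);w=e<=max(2,2*np.median(e))
    return s[0],s[1],r,e[w].mean()
E
python3 - <<'E'
from h import *
im=cv2.imread('pics/top0.png');p=manip.camera_params('top')
hsv=cv2.cvtColor(im,cv2.COLOR_BGR2HSV)
w=(hsv[:,:,1]<110).astype(np.uint8)*255
for n,(u,v),z,rr in(('L',(296,177),17,75),('M',(356,230),17,64),('S',(419,190),17,54)):
    m=np.zeros_like(w);cv2.circle(m,(u,v),34,255,-1);c=cv2.findContours(w&m,0,1)[0];c=max(c,key=cv2.contourArea)
    print(n,np.round(circ(onplane(p,c[:,0],z)),1),'exp',rr)
d=(hsv[:,:,2]<75).astype(np.uint8)*255
for n,(u,v),z,mask in(('mat',(227,237),6,d),('tin',(278,224),60,((hsv[:,:,1]>215)&(hsv[:,:,0]<9)&(hsv[:,:,2]>150)).astype(np.uint8)*255),('jar',(429,245),78,w),('bell',(363,162),30,w)):
    m=np.zeros_like(w);cv2.circle(m,(u,v),26 if n=='mat' else 15,255,-1);c=cv2.findContours(mask&m,0,1)[0]
    if c: c=max(c,key=cv2.contourArea);print(n,np.round(circ(onplane(p,c[:,0],z)),1))
big=cv2.resize(im[120:270,200:460],None,fx=3,fy=3,interpolation=2);cv2.imwrite('pics/z.png',big)
print(manip.camera_params('wrist'))
E
```

```text
L [625.6 106.1  75.3   0.7] exp 75
M [473.8 -66.   64.2   0.7] exp 64
S [ 592.7 -261.5   62.     2.5] exp 54
mat [455.5 306.   55.8   0.7]
jar [ 418.5 -255.5   32.4    2.2]
bell [667.5 -91.4  38.5   0.7]
{'fovy': 61.684888190393636, 'cx': 319.1610640367136, 'cy': 195.5787009534773, 'k1': -0.013755240084320998, 'origin': array([ 96.22398233, 546.21774197, 384.9061155 ]), 'attitude': array([2.87286125e+00, 1.37379639e-03, 1.25631332e+00])}
```

View pics/z.png

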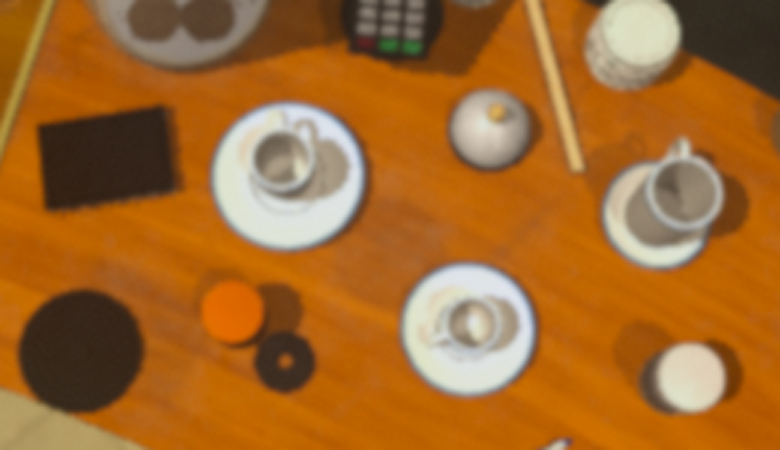

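The zoomed view shows three rims and their handles. In full-picture pixels, the medium cup's rim is at (294,174) with its handle up-right, the small cup's rim is at (357,227) with its handle to the left, and the tall mug's rim is at (428,184) with its handle up. The large and medium saucer radii match the given sizes. The small one needs a cleaner fit, because the mug hides part of it.

```bash
cat >> h.py <<'E'
def go(x,y,z,yaw):
    s=manip.read_state();r=R.from_euler('xyz',s['eef_rot']).as_matrix()
    d=r.T@(np.array([x,y,z])-s['eef_pos'])/10
    dy=np.degrees((yaw-s['eef_rot'][2]+np.pi)%(2*np.pi)-np.pi)
    q6=np.pi/2+np.arctan2(y,x)-yaw; q6=(q6+np.pi)%(2*np.pi)-np.pi
    print('shift cm',np.round(d,2),'roll',round(-dy/5,2),'q6 est',round(q6,2))
E
python3 - <<'E'
from h import *
p=manip.camera_params('top')
f=lambda c:(200+c[0]/3,120+c[1]/3)
for n,c,h,zr,zh in(('med',(282,161),(310,130),71,60),('small',(472,322),(437,336),53,40),('tall',(685,192),(683,147),113,95)):
    a=onplane(p,f(c),zr)[0];b=onplane(p,f(h),zh)[0]
    print(n,a.round(1),b.round(1),'handle az',round(float(np.arctan2(b[1]-a[1],b[0]-a[0])),2),'dist',np.hypot(*(b-a)[:2]).round(1))
# small saucer: lower-left arc only
P=[f(c) for c in((603,215),(610,240),(625,258),(645,267),(665,268),(690,257),(705,238),(612,188),(628,168),(645,162))]
print(circ(onplane(p,P,17)))
print('dome',onplane(p,(250,110),100),'tin',onplane(p,f((233,314)),60),'terminal',onplane(p,(332,110),50))
for yw in(0.1,):go(430,-66,200,3.0)
E
```

```text
med [623.7 107.3  71. ] [657.   81.7  60. ] handle az -0.65 dist 42.0
small [473.8 -67.2  53. ] [462.7 -35.6  40. ] handle az 1.91 dist 33.5
tall [ 580.8 -255.5  113. ] [ 627.9 -262.2   95. ] handle az -0.14 dist 47.6
(np.float64(582.1482010342339), np.float64(-254.25893848210302), np.float64(53.23458372181712), np.float64(0.503023298071493))
dome [[804.03124157 231.62664096 100.        ]] tin [[482.04596679 152.15076169  60.        ]] terminal [[825.13668975  -2.71446633  50.        ]]
shift cm [-42.93 -47.94   1.94] roll -1.99 q6 est -1.58
```

```bash
python3 -c "
from h import *
go(474,-67,170,1.91)"
```

```text
shift cm [-47.15 -46.67   4.94] roll 10.51 q6 est -0.48
```

```bash
python3 -m creep '[[1,[-4,-4,0],1],[1,[-8,-8,0],2],[1,[-12,-12,0],3],[1,[-16,-15.8,1],4],[1,[-20,-19.8,1],5],[1,[-24,-23.8,2],6],[1,[-28,-27.7,2],7],[1,[-32,-31.7,3],8],[1,[-36,-35.7,3],9],[1,[-40,-39.6,4],10],[1,[-44,-43.6,5],10.5],[1,[-47.1,-46.7,5],10.5]]' 25
python3 - <<'E'
from h import *
p=manip.camera_params('wrist');cv2.imwrite('pics/w1.png',manip.camera('wrist')[:,:,::-1]);go(474,-67,170,1.91);print(p)
E
```

```text
clock: 1.3
eef_pos: [443.9, -10.5, 174.9]
eef_rot: [-3.141, -0.0, 1.909]
wrist_force: [0.2, 1.0, 0.9]
finger_gap: 93.9
finger_force: 0.0
shift cm [-5.79  0.94  0.44] roll -0.04 q6 est -0.48
{'fovy': 61.684888190393636, 'cx': 319.1610640367136, 'cy': 195.5787009534773, 'k1': -0.013755240084320998, 'origin': array([417.82848897,  61.80087394, 340.86667392]), 'attitude': array([2.87256102e+00, 7.56850377e-04, 3.38056766e-01])}
```

View pics/w1.png

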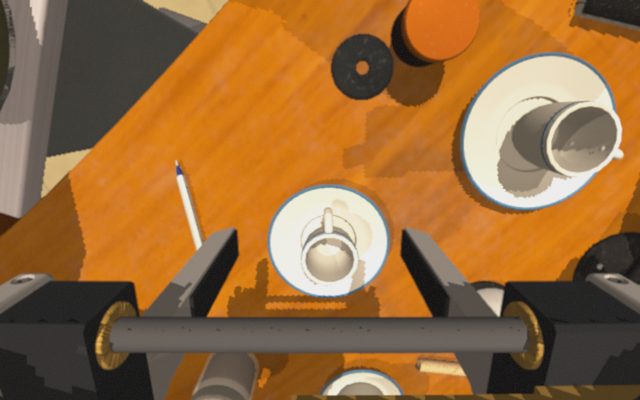

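The wrist view shows the espresso cup between the fingers. Its rim centre is near (330,257) and its handle goes up to (328,213). The medium saucer is centred near (328,240).

```bash
python3 - <<'E'
from h import *
p=manip.camera_params('wrist')
im=manip.camera('wrist')[:,:,::-1].copy();hsv=cv2.cvtColor(im,cv2.COLOR_BGR2HSV);print(manip.read_state()['eef_pos'])
w=(hsv[:,:,1]<110).astype(np.uint8)*255;m=np.zeros_like(w);cv2.ellipse(m,(328,242),(70,68),0,0,360,255,-1)
cv2.imwrite('pics/w2.png',cv2.resize(im[170:310,240:420],None,fx=4,fy=4,interpolation=2))
q=proj(p,[[474,-66,17],[474,-67,53]]);print(q)
m=np.zeros_like(w);cv2.circle(m,tuple(int(a) for a in q[0]),68,255,-1)
c=max(cv2.findContours(w&m,0,1)[0],key=cv2.contourArea);print('saucer',circ(onplane(p,c[:,0],17)))
E
```

```text
[444.69884754 -12.54086037 174.44046286]
[[329.41084716 236.95288026]
 [330.14141587 252.76311073]]
saucer (np.float64(473.4205412454219), np.float64(-68.34444450488695), np.float64(63.82573181594009), np.float64(0.25679725487813954))
```

View pics/w2.png

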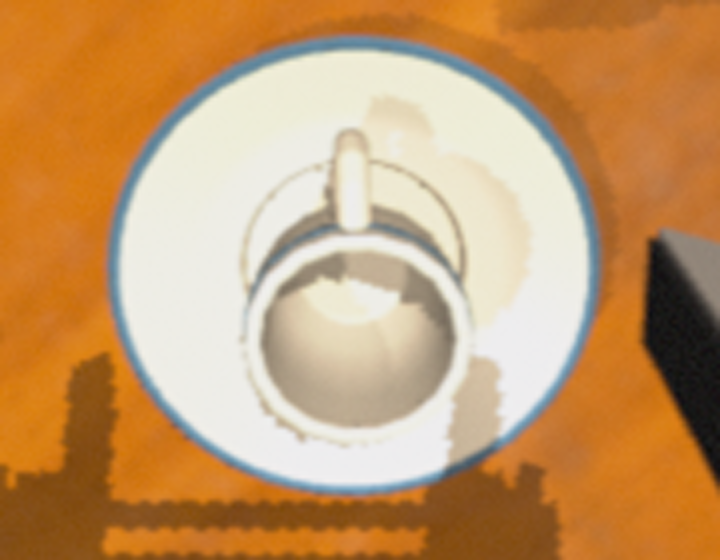

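The crop shows the espresso cup's outer rim from (245,335) to (471,335) crop px, which puts its centre at about (329.5,254.3) in the full picture. The handle tip is at about (327.7,203).

```bash
python3 - <<'E'
from h import *
p=manip.camera_params('wrist')
f=lambda c:(240+c[0]/4,170+c[1]/4)
c=onplane(p,[f(a) for a in((245,335),(471,335),(358,443),(280,412),(436,412),(300,248),(420,248))],53);a=circ(c);print(a)
b=onplane(p,f((350,132)),42)[0];print(b,np.hypot(b[0]-a[0],b[1]-a[1]))
az=np.arctan2(b[1]-a[1],b[0]-a[0]);print(az)
go(a[0],a[1],110,az);go(a[0],a[1],40,az)
E
```

```text
(np.float64(472.72195813244343), np.float64(-66.30308019975064), np.float64(26.6141765584113), np.float64(0.19886337697214426))
[455.23060896 -22.20059144  42.        ] 47.44446027708141
1.9483741568670765
shift cm [-6.    0.89  6.44] roll -0.49 q6 est -0.52
shift cm [-6.    0.9  13.44] roll -0.49 q6 est -0.52
```

```bash
python3 -m creep '[[1,[-3,0.5,1],-0.3],[1,[-6,0.9,2],-0.5],[1,[-6,0.9,4],-0.5],[1,[-6,0.9,7],-0.5],[1,[-6,0.9,9],-0.5],[1,[-6,0.9,9],-0.5],[1,[-6,0.9,9],-0.5]]'
python3 -c "
from h import *
go(472.7,-66.3,40,1.948)"
```

```text
clock: 2.1
eef_pos: [472.2, -61.6, 85.9]
eef_rot: [-3.141, -0.0, 1.955]
wrist_force: [-0.3, -0.1, -0.2]
finger_gap: 94.2
finger_force: 0.0
shift cm [-0.46 -0.13  4.59] roll 0.08 q6 est -0.52
```

```bash
python3 -m creep '[[1,[-0.3,0,1.5],0],[1,[-0.3,-0.05,3],0],[1,[-0.3,-0.05,4.5],0],[1,[-0.3,-0.05,4.6],0],[1,[-0.3,-0.05,4.6],0],[1,[-0.3,-0.05,4.6],0]]'
python3 -c "
from h import *
go(472.7,-66.3,40,1.948)"
```

```text
clock: 2.7
eef_pos: [473.4, -65.0, 40.6]
eef_rot: [3.14, 0.001, 1.954]
wrist_force: [-0.4, 0.2, -0.3]
finger_gap: 93.7
finger_force: 0.0
shift cm [-0.1  -0.11  0.06] roll 0.07 q6 est -0.52
```

```bash
python3 -m creep '[[1,[-0.1,-0.1,0],0],[0.3,[-0.1,-0.1,0],0],[-1,[-0.1,-0.1,0],0],[-1,[-0.1,-0.1,0],0],[-1,[-0.1,-0.1,0],0],[-1,[-0.1,-0.1,0],0],[-1,[-0.1,-0.1,0],0],[-1,[-0.1,-0.1,0],0]]' 25
python3 -c "
from h import *
go(455,306,180,2.5)"
```

```text
clock: 3.5
eef_pos: [472.2, -66.2, 39.4]
eef_rot: [3.141, 0.0, 1.954]
wrist_force: [-0.2, 0.7, -0.4]
finger_gap: 51.9
finger_force: 25.0
shift cm [ 35.16  12.32 -14.06] roll -6.26 q6 est -0.34
```

```bash
python3 -m creep '[[-1,[0,0,-2],0],[-1,[0,0,-5],0],[-1,[0,0,-8],0],[-1,[3,1,-10],-0.6],[-1,[7,2.5,-12],-1.3],[-1,[11,4,-12],-2],[-1,[15,5.3,-12],-2.7],[-1,[19,6.7,-12],-3.4],[-1,[23,8,-12],-4.1],[-1,[27,9.5,-12],-4.8],[-1,[31,11,-12],-5.5],[-1,[35.2,12.3,-12],-6.2]]'
python3 -m creep '[[-1,[0,0,0],0],[-1,[0,0,0],0],[-1,[0,0,0],0]]'
python3 - <<'E'
from h import *
go(455.5,306,42,2.5)
p=manip.camera_params('wrist');im=manip.camera('wrist')[:,:,::-1].copy();cv2.imwrite('pics/w3.png',im)
E
```

```text
clock: 4.7
eef_pos: [454.2, 307.9, 159.2]
eef_rot: [-3.141, 0.0, 2.498]
wrist_force: [0.4, -0.3, -0.7]
finger_gap: 51.8
finger_force: 25.0
clock: 5.0
eef_pos: [454.6, 305.4, 159.2]
eef_rot: [-3.141, -0.0, 2.494]
wrist_force: [0.2, -0.1, -0.0]
finger_gap: 51.9
finger_force: 25.0
shift cm [-0.03  0.11 11.72] roll -0.07 q6 est -0.34
```

View pics/w3.png

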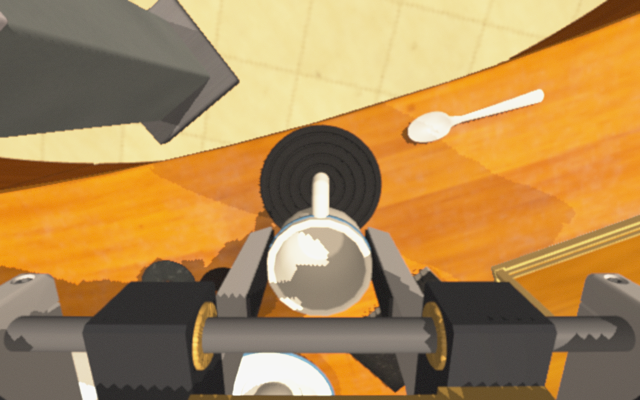

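The cup is held upright with its handle up at (320,195). The mat below is centred near (321,183).

```bash
python3 -c "
from h import *
print(onplane(manip.camera_params('wrist'),[(321,184),(260,184),(381,184)],6))"
python3 -m creep '[[-1,[0,0.1,2],0],[-1,[0,0.1,4],0],[-1,[0,0.1,6.5],0],[-1,[0,0.1,9],0],[-1,[0,0.1,10.5],0],[-1,[0,0.1,11],0],[-1,[0,0.1,11.4],0],[-1,[0,0.1,11.5],0],[-1,[0,0.1,11.6],0],[-1,[0,0.1,11.7],0],[-1,[0,0.1,11.7],0],[-1,[0,0.1,11.7],0]]'
```

```text
[[454.3955888  306.54229207   6.        ]
 [418.33176807 258.86186273   6.        ]
 [489.85245636 353.43748001   6.        ]]
clock: 6.25
eef_pos: [455.3, 307.1, 42.6]
eef_rot: [3.141, 0.0, 2.495]
wrist_force: [0.6, -1.2, -1.3]
finger_gap: 51.4
finger_force: 25.0
```

```bash
python3 -m creep '[[-1,[0,0,0.06],0],[-1,[0,0,0.12],0],[-1,[0,0,0.18],0],[-1,[0,0,0.18],0]]'
```

```text
clock: 6.65
eef_pos: [455.2, 307.0, 40.5]
eef_rot: [-3.141, -0.0, 2.495]
wrist_force: [-0.2, -0.0, -1.1]
finger_gap: 51.9
finger_force: 25.0
```

```bash
python3 -m creep '[[-1,[0,0,0.05],0],[-1,[0,0,0.1],0],[-1,[0,0,0.1],0]]'
```

```text
clock: 6.95
eef_pos: [455.4, 307.0, 40.3]
eef_rot: [3.141, 0.0, 2.495]
wrist_force: [-2.6, -2.8, 8.6]
finger_gap: 51.7
finger_force: 25.0
```

```bash
python3 -m creep '[[-1,[0,0,-0.04],0],[-0.2,[0,0,-0.04],0],[0.2,[0,0,-0.04],0],[0.6,[0,0,-0.04],0],[1,[0,0,-0.04],0],[1,[0,0,-0.04],0],[1,[0,0,-1],0],[1,[0,0,-4],0],[1,[0,0,-8],0],[1,[0,0,-12],0],[1,[0,0,-15],0],[1,[0,0,-15],0]]'
python3 - <<'E'
from h import *
print(manip.read_state()['wrist_force'])
go(590,132,190,2.49)
E
```

```text
clock: 8.15
eef_pos: [456.5, 307.8, 194.7]
eef_rot: [3.135, 0.003, 2.495]
wrist_force: [0.1, -0.5, 0.1]
finger_gap: 94.0
finger_force: 0.0
[ 0.06856046 -0.53797714  0.06371666]
shift cm [-21.24  -6.     0.49] roll 0.06 q6 est -0.7
```

```bash
python3 -m creep '[[1,[-4,-1,0],0],[1,[-8,-2.2,0],0],[1,[-12,-3.4,0],0],[1,[-16,-4.6,0],0],[1,[-20,-5.7,0.5],0],[1,[-21.2,-6,0.5],0],[1,[-21.2,-6,0.5],0],[1,[-21.2,-6,0.5],0]]'
python3 - <<'E'
from h import *
p=manip.camera_params('wrist');im=manip.camera('wrist')[:,:,::-1].copy();np.save('p4.npy',p,allow_pickle=True);cv2.imwrite('pics/w4.png',im)
print(manip.read_state()['eef_pos'],proj(p,[[625.6,106,17],[624,107,71],[455,307,54]]))
E
```

```text
clock: 8.95
eef_pos: [587.7, 132.3, 184.4]
eef_rot: [-3.141, -0.001, 2.496]
wrist_force: [0.5, 0.7, -1.2]
finger_gap: 94.3
finger_force: 0.0
[587.60618755 132.64338505 184.63426487] [[321.8334472  224.44084674]
 [322.07534722 243.35000831]
 [399.50962453 -79.48850981]]
```

View pics/w4.png

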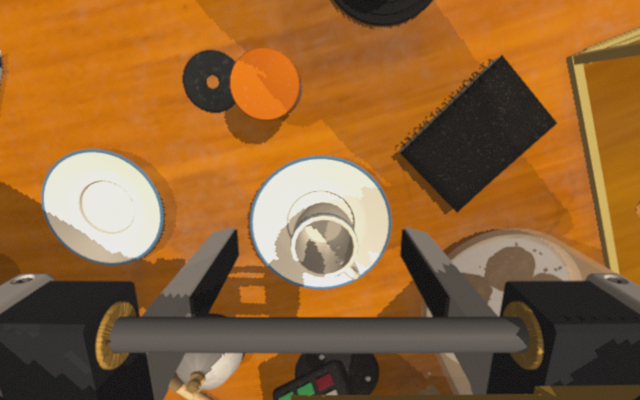

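The medium cup's rim is near (324,244), and its handle appears to point down-right towards (352,272). The large saucer is centred at (321,222). The empty medium saucer is at (102,207). A crop will give better numbers.

```bash
python3 - <<'E'
from h import *
p=np.load('p4.npy',allow_pickle=True).item();im=cv2.imread('pics/w4.png')
cv2.imwrite('pics/w4z.png',cv2.resize(im[200:300,250:400],None,fx=5,fy=5,interpolation=2))
hsv=cv2.cvtColor(im,cv2.COLOR_BGR2HSV);w=(hsv[:,:,1]<110).astype(np.uint8)*255
for q,r in(((321,222),74),((102,207),66)):
    m=np.zeros_like(w);cv2.circle(m,q,r,255,-1);c=max(cv2.findContours(w&m,0,1)[0],key=cv2.contourArea)
    P=c[:,0];P=P[P[:,1]<265];print(circ(onplane(p,P,17)))
E
```

```text
(np.float64(625.7007982708785), np.float64(103.63758673588723), np.float64(74.99644633892251), np.float64(0.25956788392984514))
(np.float64(473.6517325847184), np.float64(-68.4320316013766), np.float64(64.04970436157365), np.float64(0.27485371324441993))
```

View pics/w4z.png

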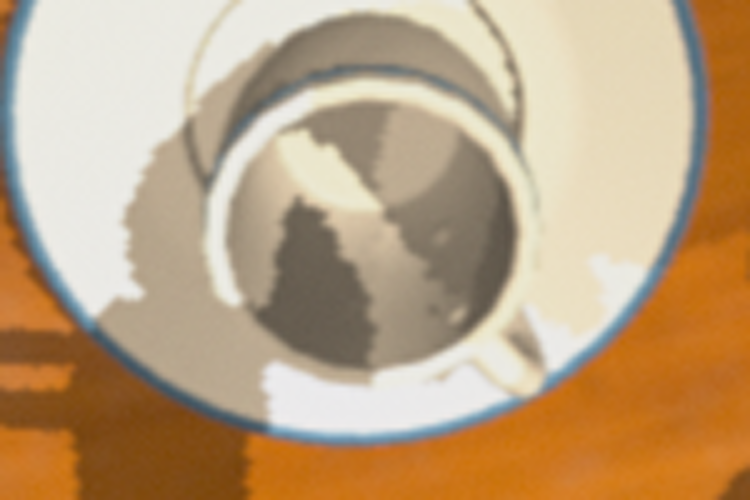

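In the crop, the outer rim runs from (205,228) to (540,228) and from y=72 to y=383. The handle's outer end is at about (532,385).

```bash
python3 - <<'E'
from h import *
p=np.load('p4.npy',allow_pickle=True).item()
f=lambda c:(250+c[0]/5,200+c[1]/5)
a=circ(onplane(p,[f(c) for c in((205,230),(540,228),(372,72),(372,383),(245,125),(500,125),(250,342))],71));print(a)
for z in(40,50,60):
    b=onplane(p,f((528,380)),z)[0];az=np.arctan2(b[1]-a[1],b[0]-a[0]);print(z,b,np.hypot(b[0]-a[0],b[1]-a[1]),az)
b=onplane(p,[f((490,345)),f((530,382))],60);print(np.arctan2(*(b[1]-b[0])[1::-1]))
E
```

```text
(np.float64(627.6831435084637), np.float64(106.73676006461142), np.float64(30.538937129490655), np.float64(0.25315550329957553))
40 [684.77585238 104.88860424  40.        ] 57.12261449366064 -0.03235983562806662
50 [679.64543654 107.24903626  50.        ] 51.96481813248045 0.00985829479426731
60 [674.51502069 109.60946829  60.        ] 46.919901669685196 0.06126411019699067
0.14031349262310078
```

The wrist view gives a handle azimuth of about 0.0, but the top view gave -0.65. I'll compare enlarged crops to settle it.

```bash
python3 - <<'E'
import cv2,numpy as np
a=cv2.imread('pics/top0.png')[150:205,265:330];b=cv2.imread('pics/side0.png')[145:200,300:365]
o=[cv2.resize(x,None,fx=6,fy=6,interpolation=2) for x in(a,b)]
cv2.imwrite('pics/cmp.png',np.hstack(o))
E
```

```text
(no output)
```

View pics/cmp.png

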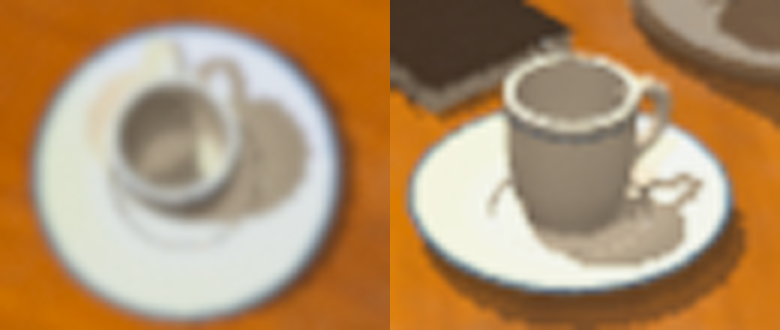

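In the top view, the light stub pointing straight up at crop (163,50) is the handle, and the loop on its right is only its shadow. So the azimuth is about 0.03, which agrees with the wrist view.

```bash
python3 - <<'E'
from h import *
go(627.5,106.7,120,3.17);go(627.5,106.7,54,3.17)
E
```

```text
shift cm [-4.75  0.33  6.46] roll -7.72 q6 est -1.43
shift cm [-4.75  0.33 13.06] roll -7.72 q6 est -1.43
```

```bash
python3 -m creep '[[1,[-1,0,0],-1.5],[1,[-2,0.1,0],-3],[1,[-3,0.2,1],-4.5],[1,[-4,0.3,2],-6],[1,[-4.7,0.3,3],-7.5],[1,[-4.7,0.3,5],-7.7],[1,[-4.7,0.3,6],-7.7],[1,[-4.7,0.3,6],-7.7],[1,[-4.7,0.3,6],-7.7]]'
python3 -c "
from h import *
go(627.5,106.7,54,3.17)"
```

```text
clock: 9.9
eef_pos: [627.6, 106.2, 125.4]
eef_rot: [3.142, 0.001, -3.116]
wrist_force: [0.1, 0.6, 0.0]
finger_gap: 94.3
finger_force: 0.0
shift cm [0.01 0.05 7.14] roll -0.03 q6 est -1.43
```

```bash
python3 -m creep '[[1,[0,0.05,2],0],[1,[0,0.05,4.5],0],[1,[0,0.05,6.5],0],[1,[0,0.05,7.1],0],[1,[0,0.05,7.1],0],[0.4,[0,0.05,7.1],0],[-1,[0,0.05,7.1],0],[-1,[0,0.05,7.1],0],[-1,[0,0.05,7.1],0],[-1,[0,0.05,7.1],0],[-1,[0,0.05,7.1],0],[-1,[0,0.05,7.1],0]]' 30
python3 -c "
from h import *
go(473.5,-68,54,2.8)"
```

```text
clock: 11.1
eef_pos: [627.7, 106.1, 53.9]
eef_rot: [3.141, 0.0, -3.116]
wrist_force: [-1.3, 0.9, 3.2]
finger_gap: 58.9
finger_force: 30.0
shift cm [ 15.87 -17.01  -0.02] roll 4.21 q6 est -1.37
```

```bash
python3 -m creep '[[-1,[0,0,-1],0],[-1,[0,0,-4],0],[-1,[0,0,-7],0],[-1,[0,0,-10],0],[-1,[3,-3,-11],0],[-1,[6,-6.4,-11],0],[-1,[9,-9.6,-11],0],[-1,[12,-13,-11],0],[-1,[15,-16,-11],0],[-1,[15.9,-17,-11],0],[-1,[15.9,-17,-11],0],[-1,[15.9,-17,-11],0]]'
python3 - <<'E'
from h import *
go(473.5,-68,56,3.167)
p=manip.camera_params('wrist');im=manip.camera('wrist')[:,:,::-1].copy();np.save('p5.npy',p,allow_pickle=True);cv2.imwrite('pics/w5.png',im)
E
```

```text
clock: 12.3
eef_pos: [473.6, -67.6, 164.0]
eef_rot: [3.142, 0.001, -3.116]
wrist_force: [0.0, 0.9, -1.5]
finger_gap: 59.0
finger_force: 30.0
shift cm [ 0.02 -0.04 10.8 ] roll -0.0 q6 est -1.74
```

View pics/w5.png

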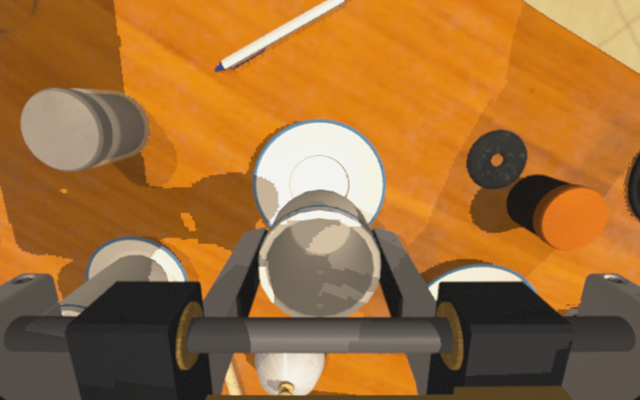

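The medium cup is held upright over the medium saucer, which is centred at (320,185). The cup's rim is centred at about (321,268).

```bash
python3 - <<'E'
from h import *
p=np.load('p5.npy',allow_pickle=True).item();im=cv2.imread('pics/w5.png')
print('rim',circ(onplane(p,[(261,262),(381,262),(277,303),(365,303),(321,318),(290,223),(352,223)],181)))
hsv=cv2.cvtColor(im,cv2.COLOR_BGR2HSV);w=(hsv[:,:,1]<110).astype(np.uint8)*255
m=np.zeros_like(w);cv2.circle(m,(320,185),70,255,-1);m[200:]=0;c=max(cv2.findContours(w&m,0,1)[0],key=cv2.contourArea)
P=c[:,0];P=P[P[:,1]<195];print('sau',circ(onplane(p,P,17)))
E
python3 -m creep '[[-1,[0,-0.1,2],0],[-1,[0,-0.1,4],0],[-1,[0,-0.1,6],0],[-1,[0,-0.1,6],0]]'
```

```text
rim (np.float64(474.404059651661), np.float64(-67.38765432967807), np.float64(28.829740920532664), np.float64(0.6378685222279447))
sau (np.float64(473.2602403975135), np.float64(-68.83602378239198), np.float64(63.910511549046), np.float64(0.21916377728686184))
clock: 12.75
eef_pos: [472.5, -67.9, 101.4]
eef_rot: [3.14, -0.004, -3.115]
wrist_force: [0.5, 0.0, -0.9]
finger_gap: 58.9
finger_force: 30.0
```

```bash
python3 -m creep '[[-1,[0,-0.1,1],0],[-1,[0,-0.1,2.5],0],[-1,[0,-0.1,3.8],0],[-1,[0,-0.1,4.3],0],[-1,[0,-0.1,4.5],0],[-1,[0,-0.1,4.55],0],[-1,[0,-0.1,4.6],0],[-1,[0,-0.1,4.65],0],[-1,[0,-0.1,4.65],0]]'
```

```text
clock: 13.65
eef_pos: [473.2, -70.0, 57.3]
eef_rot: [-3.142, 0.0, -3.116]
wrist_force: [0.3, -0.4, -1.3]
finger_gap: 59.1
finger_force: 30.0
```

```bash
python3 -m creep '[[-1,[0,0.15,0.05],0],[-1,[0,0.15,0.12],0],[-1,[0,0.15,0.18],0],[-1,[0,0.15,0.24],0],[-1,[0,0.15,0.28],0],[-1,[0,0.15,0.32],0],[-1,[0,0.15,0.32],0]]'
```

```text
clock: 14.35
eef_pos: [473.0, -68.5, 53.9]
eef_rot: [-3.142, 0.0, -3.116]
wrist_force: [-0.7, -0.5, -1.4]
finger_gap: 58.7
finger_force: 30.0
```

```bash
python3 -m creep '[[-1,[0,0,0.05],0],[-1,[0,0,0.08],0],[-1,[0,0,0.08],0]]'
```

```text
clock: 14.65
eef_pos: [473.2, -68.5, 53.8]
eef_rot: [-3.142, 0.001, -3.116]
wrist_force: [-2.3, 1.7, 8.8]
finger_gap: 59.1
finger_force: 30.0
```

```bash
python3 -m creep '[[-1,[0,0,-0.04],0],[-0.2,[0,0,-0.04],0],[0.2,[0,0,-0.04],0],[0.6,[0,0,-0.04],0],[1,[0,0,-0.04],0],[1,[0,0,-0.04],0],[1,[0,0,-1],0],[1,[0,0,-4],0],[1,[0,0,-8],0],[1,[0,0,-12],0],[1,[0,0,-15],0],[1,[0,0,-15],0]]'
python3 - <<'E'
from h import *
go(530,-249,200,3.0)
E
```

```text
clock: 15.85
eef_pos: [474.4, -68.8, 207.7]
eef_rot: [-3.14, 0.007, -3.116]
wrist_force: [0.9, -0.3, 0.5]
finger_gap: 94.4
finger_force: 0.0
shift cm [ -5.09 -18.16   0.84] roll 1.92 q6 est -1.87
```

```bash
python3 -m creep '[[1,[-1,-4,0],0.5],[1,[-2,-8,0],1],[1,[-3,-12,0],1.5],[1,[-4,-16,0],1.9],[1,[-5,-18.2,0.8],1.9],[1,[-5,-18.2,0.8],1.9],[1,[-5,-18.2,0.8],1.9],[1,[-5,-18.2,0.8],1.9]]'
python3 - <<'E'
from h import *
p=manip.camera_params('wrist');im=manip.camera('wrist')[:,:,::-1].copy();np.save('p6.npy',p,allow_pickle=True);cv2.imwrite('pics/w6.png',im)
E
```

```text
clock: 16.65
eef_pos: [527.5, -248.2, 195.3]
eef_rot: [3.141, -0.0, 3.002]
wrist_force: [-0.4, 0.2, 0.3]
finger_gap: 94.0
finger_force: 0.0
```

View pics/w6.png

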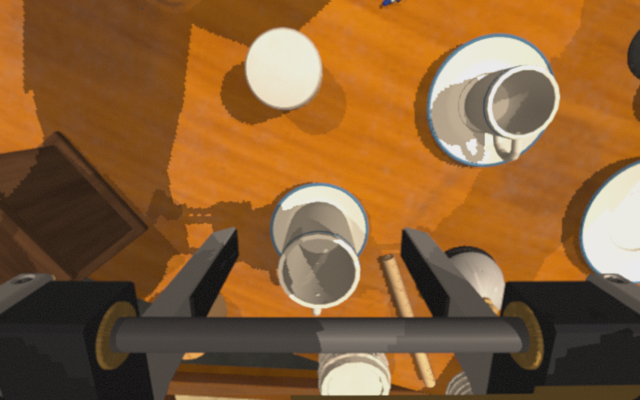

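The mug's rim is centred near (319,269), spanning x 278–361 and y 231–307, with a bit of handle at (317,312). The small saucer is behind it, with its top edge at (320,184). The medium cup sits upright on its saucer at the upper right.

```bash
python3 - <<'E'
from h import *
p=np.load('p6.npy',allow_pickle=True).item();im=cv2.imread('pics/w6.png')
a=circ(onplane(p,[(278,268),(361,268),(319,231),(319,307),(291,242),(348,242),(290,297),(348,297)],113));print(a)
b=onplane(p,(317,312),98)[0];print(b,np.hypot(b[0]-a[0],b[1]-a[1]),np.arctan2(b[1]-a[1],b[0]-a[0]))
hsv=cv2.cvtColor(im,cv2.COLOR_BGR2HSV);w=(hsv[:,:,1]<110).astype(np.uint8)*255
m=np.zeros_like(w);cv2.circle(m,(320,228),52,255,-1);m[232:]=0;c=max(cv2.findContours(w&m,0,1)[0],key=cv2.contourArea)
P=c[:,0];P=P[P[:,1]<228];print('S',circ(onplane(p,P,17)))
go(a[0],a[1],90,3.0)
E
```

```text
(np.float64(581.3189910513289), np.float64(-256.3635440881865), np.float64(34.27664546984781), np.float64(0.2548473258853905))
[ 629.86659865 -265.30162573   98.        ] 49.363544310676424 -0.18207071525963728
S (np.float64(583.4508289260903), np.float64(-257.3243849437229), np.float64(54.06156226601114), np.float64(0.3053899640365306))
shift cm [-5.43 -0.06 10.55] roll 0.03 q6 est -1.84
```

```bash
python3 -m creep '[[1,[-2,0,0],0.2],[1,[-4,0,0],0.2],[1,[-5.4,-0.05,0],0.2],[1,[-5.4,-0.05,0],0.2],[1,[-5.4,-0.05,2],0.2],[1,[-5.4,-0.05,4],0.2],[1,[-5.4,-0.05,4],0.2],[1,[-5.4,-0.05,4],0.2]]'
python3 -c "
from h import *
go(581.3,-256.4,84,2.98)"
```

```text
clock: 17.5
eef_pos: [580.8, -256.9, 156.0]
eef_rot: [-3.141, 0.0, 2.984]
wrist_force: [-1.0, 0.6, 0.6]
finger_gap: 93.9
finger_force: 0.0
shift cm [-0.04  0.06  7.2 ] roll 0.05 q6 est -1.82
```

```bash
python3 -m creep '[[1,[0,0.05,2],0],[1,[0,0.05,4.5],0],[1,[0,0.05,6.5],0],[1,[0,0.05,7.2],0],[1,[0,0.05,7.2],0],[0.6,[0,0.05,7.2],0],[-1,[0,0.05,7.2],0],[-1,[0,0.05,7.2],0],[-1,[0,0.05,7.2],0],[-1,[0,0.05,7.2],0],[-1,[0,0.05,7.2],0],[-1,[0,0.05,7.2],0]]' 35
python3 -c "
from h import *
go(625.7,104,84,2.98)"
```

```text
clock: 18.7
eef_pos: [581.4, -256.7, 83.6]
eef_rot: [-3.141, 0.001, 2.984]
wrist_force: [-0.1, 1.5, 6.5]
finger_gap: 66.2
finger_force: 34.7
shift cm [ 1.29 36.32 -0.05] roll 0.05 q6 est -1.24
```

```bash
python3 -m creep '[[-1,[0,0,-0.5],0],[-1,[0,0,-2],0],[-1,[0,0,-5],0],[-1,[0,0,-9],0],[-1,[0,0,-12],0],[-1,[0,1,-13],0],[-1,[0.1,4,-13],0],[-1,[0.2,8,-13],0],[-1,[0.4,12,-13],0],[-1,[0.6,16,-13],0],[-1,[0.7,20,-13],0],[-1,[0.8,24,-13],0]]'
python3 -c "
from h import *
go(625.7,104,84,2.98)"
```

```text
clock: 19.9
eef_pos: [610.4, -16.1, 212.2]
eef_rot: [-3.142, -0.002, 2.984]
wrist_force: [1.3, -0.5, -3.0]
finger_gap: 65.6
finger_force: 34.8
shift cm [ 0.35 12.1  12.82] roll 0.05 q6 est -1.24
```

```bash
python3 -m creep '[[-1,[0.1,4,0],0],[-1,[0.2,8,0],0],[-1,[0.3,11,0],0],[-1,[0.3,12.1,0],0],[-1,[0.3,12.1,0],0],[-1,[0.3,12.1,0],0],[-1,[0.3,12.1,0],0]]'
python3 - <<'E'
from h import *
go(625.7,104,84,2.98)
p=manip.camera_params('wrist');im=manip.camera('wrist')[:,:,::-1].copy();np.save('p7.npy',p,allow_pickle=True);cv2.imwrite('pics/w7.png',im)
E
```

```text
clock: 20.6
eef_pos: [626.9, 100.2, 212.9]
eef_rot: [-3.141, -0.0, 2.982]
wrist_force: [-0.3, 0.6, -3.0]
finger_gap: 66.2
finger_force: 34.8
shift cm [ 0.17  0.36 12.89] roll 0.03 q6 est -1.24
```

View pics/w7.png

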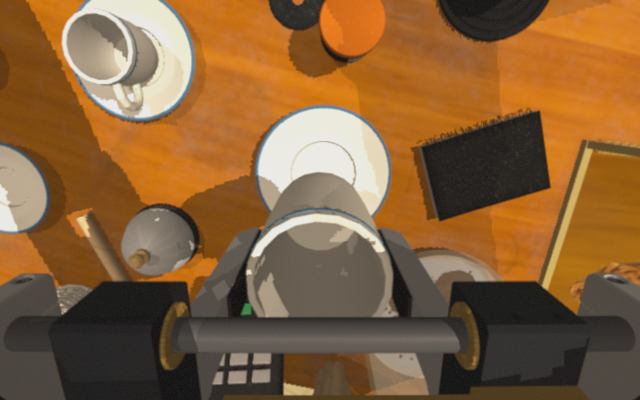

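The tall mug is held upright over the large saucer, which is centred at about (323,170). The mug's rim spans x 249–393 with its top edge at row 209.

```bash
python3 - <<'E'
from h import *
p=np.load('p7.npy',allow_pickle=True).item();im=cv2.imread('pics/w7.png')
print('rim',circ(onplane(p,[(249,272),(393,272),(320,209),(262,310),(380,310),(272,225),(370,225)],242)))
hsv=cv2.cvtColor(im,cv2.COLOR_BGR2HSV);w=(hsv[:,:,1]<110).astype(np.uint8)*255
m=np.zeros_like(w);cv2.circle(m,(323,172),72,255,-1);m[205:]=0;c=max(cv2.findContours(w&m,0,1)[0],key=cv2.contourArea)
P=c[:,0];P=P[P[:,1]<190];print('L',circ(onplane(p,P,17)))
E
python3 -m creep '[[-1,[0.1,0.3,0],0],[-1,[0.1,0.3,2],0],[-1,[0.1,0.3,5],0],[-1,[0.1,0.3,8],0],[-1,[0.1,0.3,11],0],[-1,[0.1,0.3,12],0],[-1,[0.1,0.3,12],0],[-1,[0.1,0.3,12],0]]'
```

```text
rim (np.float64(625.1952616692002), np.float64(100.59068338980273), np.float64(32.68941041646422), np.float64(0.1174444026134103))
L (np.float64(625.7923405105872), np.float64(103.49082605628428), np.float64(74.98274856800387), np.float64(0.28952134424372716))
clock: 21.45
eef_pos: [627.2, 104.6, 94.7]
eef_rot: [3.141, 0.002, 2.984]
wrist_force: [-0.0, 0.4, -2.3]
finger_gap: 66.3
finger_force: 34.8
```

```bash
python3 -m creep '[[-1,[0.08,-0.08,0],0],[-1,[0.08,-0.08,0.4],0],[-1,[0.08,-0.08,0.8],0],[-1,[0.08,-0.08,1.1],0],[-1,[0.08,-0.08,1.2],0],[-1,[0.08,-0.08,1.27],0],[-1,[0.08,-0.08,1.34],0],[-1,[0.08,-0.08,1.34],0]]'
```

```text
clock: 22.25
eef_pos: [625.6, 104.0, 79.8]
eef_rot: [3.142, 0.0, 2.984]
wrist_force: [0.3, 0.1, -3.1]
finger_gap: 66.1
finger_force: 34.8
```

```bash
python3 -m creep '[[-1,[0,0,0.04],0],[-1,[0,0,0.08],0],[-1,[0,0,0.08],0]]'
```

```text
clock: 22.55
eef_pos: [625.8, 104.1, 79.6]
eef_rot: [3.141, 0.001, 2.984]
wrist_force: [-2.9, -0.1, 4.3]
finger_gap: 65.8
finger_force: 34.9
```

```bash
python3 -m creep '[[-1,[0,0,-0.03],0],[0,[0,0,-0.03],0],[0.4,[0,0,-0.03],0],[0.7,[0,0,-0.03],0],[1,[0,0,-0.03],0],[1,[0,0,-0.03],0],[1,[0,0,-1],0],[1,[0,0,-4],0],[1,[0,0,-8],0],[1,[0,0,-12],0],[1,[0,0,-13],0],[1,[0,0,-13],0]]'
python3 - <<'E'
from h import *
go(455.2,307,120,2.495)
E
```

```text
clock: 23.75
eef_pos: [626.0, 104.1, 211.0]
eef_rot: [3.141, 0.003, 2.984]
wrist_force: [0.0, -0.6, -1.1]
finger_gap: 94.1
finger_force: 0.0
shift cm [20.09 17.35  9.04] roll 5.6 q6 est -0.33
```

```bash
python3 -m creep '[[1,[3,2.6,0],0.5],[1,[6,5.2,0],1.5],[1,[9,7.8,0],2.5],[1,[12,10.4,0],3.5],[1,[15,13,1],4.5],[1,[18,15.5,3],5.3],[1,[20.1,17.3,5],5.6],[1,[20.1,17.3,7],5.6],[1,[20.1,17.3,8],5.6],[1,[20.1,17.3,8],5.6],[1,[20.1,17.3,8],5.6]]'
python3 - <<'E'
from h import *
go(455.2,307,40.3,2.495)
p=manip.camera_params('wrist');im=manip.camera('wrist')[:,:,::-1].copy();cv2.imwrite('pics/w8.png',im);np.save('p8.npy',p,allow_pickle=True)
E
```

```text
clock: 24.85
eef_pos: [454.6, 306.0, 129.0]
eef_rot: [-3.141, -0.0, 2.494]
wrist_force: [-0.2, -0.3, 0.6]
finger_gap: 93.7
finger_force: 0.0
shift cm [0.01 0.11 8.87] roll -0.01 q6 est -0.33
```

View pics/w8.png

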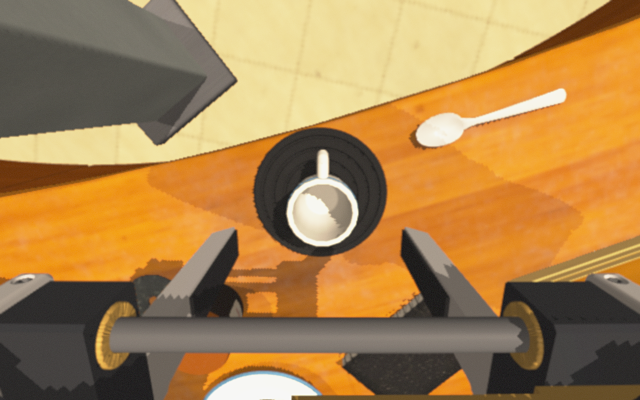

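The espresso cup stands upright on the mat at (322,213), centred between the open fingers, with its handle pointing straight up.

```bash
python3 -c "
from h import *
p=np.load('p8.npy',allow_pickle=True).item()
print(circ(onplane(p,[(287,212),(358,212),(322,247),(297,237),(348,237),(297,187),(348,187)],54)))"
python3 -m creep '[[1,[0,0.1,2],0],[1,[0,0.1,4],0],[1,[0,0.1,6.5],0],[1,[0,0.1,8.2],0],[1,[0,0.1,8.85],0],[1,[0,0.1,8.85],0],[1,[0,0.1,8.85],0]]'
```

```text
(np.float64(457.8598405990635), np.float64(305.5602179127029), np.float64(27.48806749245941), np.float64(0.34865616073773253))
clock: 25.6
eef_pos: [455.4, 307.4, 41.5]
eef_rot: [3.14, 0.001, 2.495]
wrist_force: [-0.2, 0.1, -0.2]
finger_gap: 93.9
finger_force: 0.0
```

```bash
python3 -m creep '[[1,[-0.15,0,0.1],0],[1,[-0.15,0,0.1],0],[0.3,[-0.15,0,0.1],0],[-1,[-0.15,0,0.1],0],[-1,[-0.15,0,0.1],0],[-1,[-0.15,0,0.1],0],[-1,[-0.15,0,0.1],0],[-1,[-0.15,0,0.1],0]]' 25
python3 -m creep '[[-1,[0,0,-2],0],[-1,[0,0,-5],0],[-1,[0,0,-8],0],[-1,[0,0,-11],0],[-1,[0,0,-14],0],[-1,[0,0,-14],0],[-1,[0,0,-14],0]]'
python3 -c "
from h import *
go(583.5,-257,180,2.2)"
```

```text
clock: 26.4
eef_pos: [456.0, 306.4, 39.4]
eef_rot: [3.141, 0.0, 2.495]
wrist_force: [-0.3, 0.7, 0.1]
finger_gap: 51.6
finger_force: 25.0
clock: 27.1
eef_pos: [455.9, 306.3, 179.1]
eef_rot: [3.141, 0.0, 2.495]
wrist_force: [-0.6, 0.3, -1.5]
finger_gap: 51.8
finger_force: 25.0
shift cm [-44.11 -37.28  -0.09] roll 3.38 q6 est -1.04
```

```bash
python3 -m creep '[[-1,[-2,-1.7,0],0],[-1,[-5,-4.2,0],0.3],[-1,[-8,-6.8,0],0.6],[-1,[-11,-9.3,0],0.9],[-1,[-14,-11.8,0],1.2],[-1,[-17,-14.4,0],1.5],[-1,[-20,-16.9,0],1.8],[-1,[-23,-19.4,0],2.1],[-1,[-26,-22,0],2.4],[-1,[-29,-24.5,0],2.7],[-1,[-32,-27,0],3],[-1,[-34,-28.7,0],3.3]]'
python3 -c "
from h import *
go(583.5,-257,180,2.2)"
```

```text
clock: 28.3
eef_pos: [554.1, -129.8, 177.4]
eef_rot: [-3.14, -0.002, 2.205]
wrist_force: [0.4, 0.2, -1.3]
finger_gap: 51.5
finger_force: 25.0
shift cm [-11.99  -5.17  -0.27] roll 0.06 q6 est -1.04
```

```bash
python3 -m creep '[[-1,[-4,-1.7,0],0],[-1,[-8,-3.4,0],0],[-1,[-11,-4.7,0],0],[-1,[-12,-5.2,0],0],[-1,[-12,-5.2,0],0],[-1,[-12,-5.2,0],0],[-1,[-12,-5.2,0],0]]'
python3 - <<'E'
from h import *
go(583.5,-257,38.4,2.2)
p=manip.camera_params('wrist');im=manip.camera('wrist')[:,:,::-1].copy();np.save('p9.npy',p,allow_pickle=True);cv2.imwrite('pics/w9.png',im)
q=proj(p,[[583.5,-257,17]])[0];print(q)
hsv=cv2.cvtColor(im,cv2.COLOR_BGR2HSV);w=(hsv[:,:,1]<110).astype(np.uint8)*255
m=np.zeros_like(w);cv2.circle(m,(int(q[0]),int(q[1])),62,255,-1);c=max(cv2.findContours(w&m,0,1)[0],key=cv2.contourArea)
P=c[:,0];P=P[P[:,1]<q[1]+5];print('S',circ(onplane(p,P,17)))
E
```

```text
clock: 29.0
eef_pos: [584.0, -253.5, 179.2]
eef_rot: [-3.141, -0.0, 2.209]
wrist_force: [-0.0, -0.5, -0.0]
finger_gap: 51.3
finger_force: 25.0
shift cm [-0.25 -0.25 14.08] roll 0.1 q6 est -1.04
[317.6306092  185.23351534]
S (np.float64(583.5396862194659), np.float64(-257.1940310380622), np.float64(53.91760854001634), np.float64(0.21642268353412783))
```

View pics/w9.png

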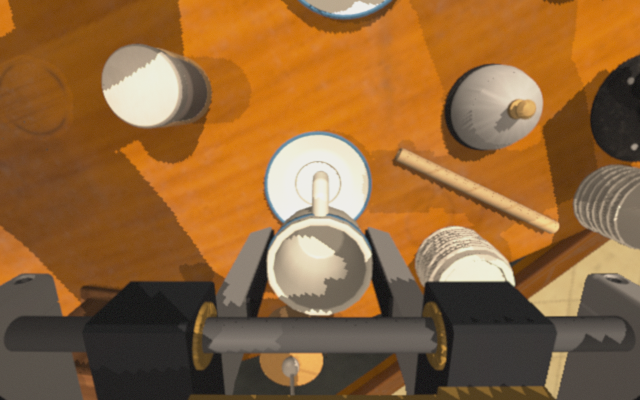

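The espresso cup is held upright over the small saucer, which is centred at (317,184). Its rim spans x 268–373 and y 216–313.

```bash
python3 - <<'E'
from h import *
p=np.load('p9.npy',allow_pickle=True).item()
print('rim',circ(onplane(p,[(268,262),(373,262),(320,313),(282,300),(359,300),(283,227),(358,227)],193.8)))
print('stack',onplane(p,(465,260),60))
E
python3 -m creep '[[-1,[-0.25,-0.25,0],0],[-1,[-0.25,-0.25,2],0],[-1,[-0.25,-0.25,5],0],[-1,[-0.25,-0.25,8],0],[-1,[-0.25,-0.25,11],0],[-1,[-0.25,-0.25,12],0],[-1,[-0.25,-0.25,12],0],[-1,[-0.25,-0.25,12],0],[-1,[-0.25,-0.25,12],0]]'
python3 -c "
from h import *
go(583.5,-257,38.4,2.2)"
```

```text
rim (np.float64(584.5184167886981), np.float64(-254.49459906357424), np.float64(27.055647002900365), np.float64(0.556110492685025))
stack [[ 730.94741999 -224.17055996   60.        ]]
clock: 29.95
eef_pos: [584.3, -258.8, 61.2]
eef_rot: [3.14, 0.002, 2.207]
wrist_force: [-0.8, 1.0, -1.1]
finger_gap: 52.2
finger_force: 25.0
shift cm [0.2  0.04 2.28] roll 0.08 q6 est -1.04
```

```bash
python3 -m creep '[[-1,[0.2,0,0],0],[-1,[0.2,0,0.5],0],[-1,[0.2,0,1],0],[-1,[0.2,0,1.4],0],[-1,[0.2,0,1.7],0],[-1,[0.2,0,1.8],0],[-1,[0.2,0,1.8],0],[-1,[0.2,0,1.8],0]]'
```

```text
clock: 30.75
eef_pos: [582.4, -256.9, 41.5]
eef_rot: [3.142, 0.0, 2.207]
wrist_force: [-0.0, -0.1, -0.5]
finger_gap: 51.8
finger_force: 25.0
```

```bash
python3 -m creep '[[-1,[0,0.06,0.06],0],[-1,[0,0.06,0.12],0],[-1,[0,0.06,0.18],0],[-1,[0,0.06,0.24],0],[-1,[0,0.06,0.27],0],[-1,[0,0.06,0.27],0]]'
```

```text
clock: 31.35
eef_pos: [582.8, -256.5, 38.6]
eef_rot: [-3.142, -0.0, 2.207]
wrist_force: [-0.6, 0.4, -1.2]
finger_gap: 52.2
finger_force: 25.0
```

```bash
python3 -m creep '[[-1,[0,0,0.04],0],[-1,[0,0,0.08],0],[-1,[0,0,0.08],0]]'
```

```text
clock: 31.65
eef_pos: [583.0, -256.7, 38.3]
eef_rot: [3.141, 0.001, 2.207]
wrist_force: [-1.1, -0.3, 4.7]
finger_gap: 51.6
finger_force: 25.0
```

```bash
python3 -m creep '[[-1,[0,0,-0.04],0],[-0.2,[0,0,-0.04],0],[0.2,[0,0,-0.04],0],[0.6,[0,0,-0.04],0],[1,[0,0,-0.04],0],[1,[0,0,-0.04],0],[1,[0,0,-1],0],[1,[0,0,-4],0],[1,[0,0,-8],0],[1,[0,0,-12],0],[1,[0,0,-16],0],[1,[0,0,-18],0]]'
python3 -m creep '[[1,[4,0,-3],0],[1,[8,0,-6],0],[1,[12,0,-8],0],[1,[14,0,-8],0],[1,[14,0,-8],0],[1,[14,0,-8],0]]'
python3 - <<'E'
from h import *
s=manip.camera('side')[:,:,::-1];t=manip.camera('top')[:,:,::-1]
a=cv2.resize(s[120:300,260:460],(600,540),interpolation=2)
cv2.imwrite('pics/f1.png',a);cv2.imwrite('pics/f2.png',cv2.resize(t[120:270,200:460],None,fx=3,fy=3,interpolation=2))
cv2.imwrite('pics/f3.png',manip.camera('wrist')[:,:,::-1])
E
```

```text
clock: 32.85
eef_pos: [583.4, -256.8, 222.8]
eef_rot: [3.139, 0.005, 2.207]
wrist_force: [0.4, -0.4, 0.4]
finger_gap: 94.1
finger_force: 0.0
clock: 33.45
eef_pos: [499.7, -144.0, 298.4]
eef_rot: [3.141, 0.001, 2.208]
wrist_force: [0.2, 0.1, -0.6]
finger_gap: 94.1
finger_force: 0.0
```

View pics/f1.png

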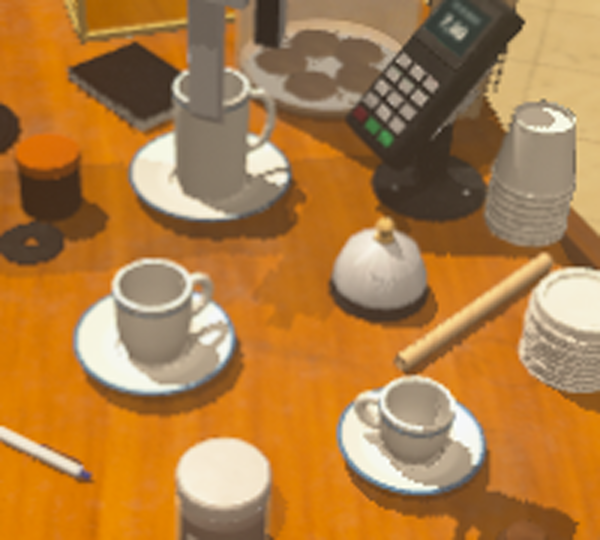

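View pics/f2.png

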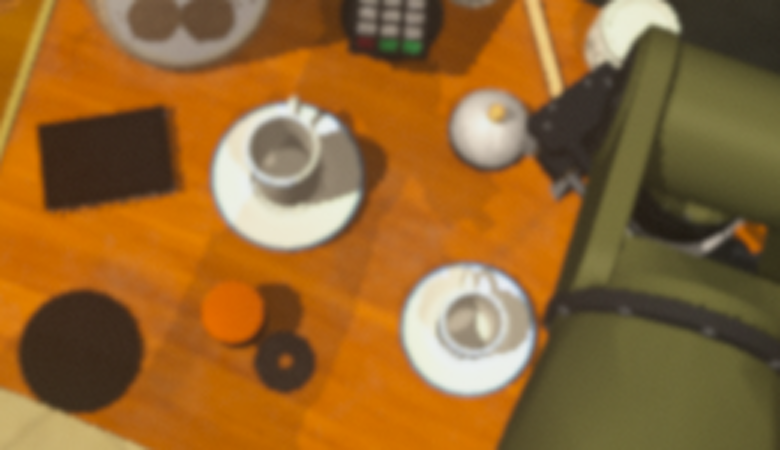

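Both views show all three cups upright and centred on their own saucers: mug at (210,130), middle cup at (153,315) and espresso cup at (412,425) in the side crop. The saucers, tin, bell and jar have not moved, and the robot is clear.

```bash
python3 -c "
from cell import manip
print(manip.sign_off())"
```

```text
the job is handed in; nothing more can be done
None
```

The job is handed in at about 34 s on the robot clock: each cup is upright and seated in the well of its own saucer, with the saucers, tin, bell and jar left in place.

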